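# Make up two meter rebuild kits

## Robot

A 7-joint arm with a two-finger parallel gripper is mounted at the origin on the work surface. World frame = base frame: x ahead of the robot, y to its left, z up, the work surface at z = 0. Lengths are in m, angles in rad, forces in N, time in s.
With the tool pointing down it reaches from about 0.4 to 0.85 m from the base axis. Payload 4.5 kg.
Tool frame: the origin (TCP) lies between the finger pads; the fingertips stand 11 mm ahead of it and the grasp point (between the pads) lies 8 mm behind it (r.tip_reach is the distance from the TCP to the fingertips, in m); x points along the fingers, y is the direction in which the jaws open and shut, and the axes are right-handed (so a half turn about x gives the same grasp; the last joint's range is limited). The gripper opens to 88 mm and grips with 3 to 60 N. Pads are 18 mm wide; open, the fingers measure 123 mm over their backs; the gripper's body (75 mm by 187 mm) begins 45 mm behind the grasp point.
Start: joints at [-1.078, 0.689, -0.195, 1.565, 0.157, 0.902, -0.215], TCP at [0.277, 0.56, 0.25] pointing down, gripper open.
Joint ranges: [-3.01, 3.01], [-0.46, 2.08], [-1.47, 1.51], [0.13, 2.56], [-1, 4.14], [0.04, 2.09], [-2.66, 2.66]. Speed limits (rad/s): [2.57, 2.57, 3.14, 3.14, 3.14, 3.14, 3.14].

## Interface

Orientations are given as a unit quaternion [x, y, z, w].
In Python, from plant import r gives the robot as it stands.
- The arm moves only by the tool drive_tool, never from a script. Its argument "deltas" is a list of rows, each a list of 3 entries, a list of its own where there are three numbers: the turn, a rotation vector about the tool's x, y, z in degrees, then the shift along the tool's x, y, z in cm, then the finger opening in cm, from 0 to 8.81. A call has 1 to 12 rows; each row shifts and turns the commanded pose from where the row before left it, along the tool's axes as they then stand; what a row does not reach is not made up. A row lasts 1/12 s, in which the tool goes at most 41.7 mm and 7.16 degrees, less where a joint would pass 70% of its speed; a pose out of reach is approached as far as the arm can. A call is refused whole if a number of a shift passes 4.17 or a number of a turn 7.16, either way. A call with a gripper value outside its range is refused whole. The fingers move at their own pace and stop on an object; "force" is the grip in N (left out, the last holds). Time passes only in rows, so rows that do not move let the fingers close. It gives the time, the measured TCP pose, the force and the opening at its end, in the units of the state.
- r.get_state(): the state, without advancing time (a new reading comes with each control period).
- r.snapshot(name): name is "scene" or "top" or "wrist"; returns a dict with "color" (480x640x3 uint8, red, green, blue), "fov_y" (degrees; the focal length in pixels is half the picture's height over the tangent of half this angle, whatever the lens; pixels are square), "cx", "cy" (the principal point, pixels), "k1" (the pictures are not rectified: a ray, as slopes to the right and down, at radius r is drawn at 1 + k1 r^2 times it, then the intrinsics apply), "extrinsics" (4x4, takes a point from world to camera coordinates); the wrist camera has in their place "tool_from_camera" (4x4, takes a point from camera to tool coordinates, whose origin is the TCP and whose axes are the tool frame's). Camera axes: x right, y up, looking along -z (the intrinsics and any distortion apply to the point x, -y, -z); pixel columns grow to the right and rows downward; lengths in m; the calibration is good to about 2 mm. A picture is of the moment at which its call begins: read the wrist's pose just before it. There is no depth.
- r.finish_job(): hands the job in, once; it reports no verdict.
The state is a dict: "clock": time; "q": joint angles; "qd": joint speeds; "joint_torque": joint torques, N m; "tool_pos": TCP position; "eef_rot": TCP orientation; "contact_force": force on the tool from outside, world axes, zero at the start; "moment": the same for the moment, N m; "opening": opening from 0.0 (shut) to 1.0 (fully open).
Only numpy, scipy, OpenCV 4.12 (cv2) and the standard library are available. Lean on these libraries where they do the work, as an engineer would, in place of code of your own. Each camera call takes 0.05 s, during which the arm holds its last target. There are 200 camera calls.

## Task

Make up the two meter rebuild kits: the larger escapement wheel, the coin gauge plate and the gasket ring go in the three-bay tray; the smaller escapement wheel and the dial window go in the two-bay tray. Lay each part flat on the floor of a bay of its own, the same way up as it lies now, and leave the loupe, the screw jar and the hex nut where they stand.

Things in the scene. Friction and masses are not known exactly. Their poses are not given: they have to be found in the camera images.
- tray3: Fixed wooden kit tray with three equal square bays in one row, 268 x 92 mm. Origin: centre of its underside, on the bench; y runs along the row of bays, x across it, z up. Bay centres at x = 0, y = -88, 0 and +88 mm. Each bay is 84 x 84 mm inside; its floor is 5 mm above the bench, and the lips and dividers around the bays are 4 mm wide and rise another 5 mm, to 10 mm above the bench. A part lies flat only when it is wholly inside one bay.
- tray2: Fixed wooden kit tray with two equal square bays in one row, 180 x 92 mm. Origin: centre of its underside, on the bench; y runs along the row of bays, x across it, z up. Bay centres at x = 0, y = -44 and +44 mm. Each bay is 84 x 84 mm inside; its floor is 5 mm above the bench, and the lips and dividers around the bays are 4 mm wide and rise another 5 mm, to 10 mm above the bench. A part lies flat only when it is wholly inside one bay.
- big_wheel_mid (a point): Brass escapement wheel, the larger of the two: a toothed disc 64 mm across and 6 mm thick lying flat, with a round hub 14 mm across standing up in its middle from 6 to 34 mm above its underside (the hub is the grip). Point: on the axis, 17 mm above the underside; z along the hub, up. It stands somewhere on the bench top.
- small_wheel_mid (a point): Brass escapement wheel, the smaller of the two: a toothed disc 48 mm across and 6 mm thick lying flat, with a round hub 14 mm across standing up in its middle from 6 to 34 mm above its underside (the hub is the grip). Point: on the axis, 17 mm above the underside; z along the hub, up. It stands somewhere on the bench top.
- gauge_plate_mid (a point): Steel coin gauge plate: 60 mm (its x) by 44 mm (its y), 6 mm thick, lying flat, with dark slot marks and a grip rib on top at its middle, 36 mm long along x, 10 mm thick along y, from 6 to 28 mm above the underside. Point: the middle, 14 mm above the underside; z up. It stands somewhere on the bench top.
- gasket_ring_mid (a point): Tin (pale grey metal) gasket ring: outside 54 mm across, open bore 36 mm across, 18 mm high, lying flat. Point: centre, 9 mm above the underside; z up along its axis. It stands somewhere on the bench top.
- dial_window_mid (a point): Dial window: a glass disc over a pale backing in a steel rim, closed (no hole), 52 mm across and 18 mm high, lying flat with its glass up. Point: centre, 9 mm above the underside; z up. It stands somewhere on the bench top.
- loupe_mid (a point): Bystander: black eyepiece loupe, loose, flaring upward to 38 mm across, 40 mm high. Point: its centre, 20 mm up; z up. To be left where it is.
- screw_jar_mid (a point): Bystander: small amber glass jar with a plain brass lid, loose, 42 mm across, 45 mm high. Point: its centre, 22.5 mm up; z up. To be left where it is.
- hex_nut_mid (a point): Bystander: dark steel hexagon nut, loose, 36 mm across flats, 20 mm high. Point: its centre, 10 mm up; z up. To be left where it is.
Mind the look-alikes: they are no part of the job. What is shaped like the part that bears gasket_ring_mid but blue or green is not meant.

How it is judged:
At the end, for the whole second after the job is handed in: Larger wheel, gauge plate and ring in the three-bay tray, smaller wheel and dial window in the two-bay tray: centres inside the tray outline, each flat on a bay floor (height within 3 mm, tilt under 0.06 rad, same way up), released and at rest (under 20 mm/s) (x of big_wheel_mid in the frame of tray3 between -0.046 and 0.046 m and y of big_wheel_mid in the frame of tray3 between -0.134 and 0.134 m and z of big_wheel_mid in the frame of tray3 between 0.019 and 0.025 m and angle between each of big_wheel_mid, gauge_plate_mid, gasket_ring_mid, small_wheel_mid, dial_window_mid's own z axis and vertical below 0.06 rad and linear speed of each of big_wheel, gauge_plate, gasket_ring, small_wheel, dial_window below 0.02 m/s and contact force between the fingers and big_wheel below 0.1 N and x of gauge_plate_mid in the frame of tray3 between -0.046 and 0.046 m and y of gauge_plate_mid in the frame of tray3 between -0.134 and 0.134 m and z of gauge_plate_mid in the frame of tray3 between 0.016 and 0.022 m and contact force between the fingers and gauge_plate below 0.1 N and x of gasket_ring_mid in the frame of tray3 between -0.046 and 0.046 m and y of gasket_ring_mid in the frame of tray3 between -0.134 and 0.134 m and z of gasket_ring_mid in the frame of tray3 between 0.011 and 0.017 m and contact force between the fingers and gasket_ring below 0.1 N and x of small_wheel_mid in the frame of tray2 between -0.046 and 0.046 m and y of small_wheel_mid in the frame of tray2 between -0.09 and 0.09 m and z of small_wheel_mid in the frame of tray2 between 0.019 and 0.025 m and contact force between the fingers and small_wheel below 0.1 N and x of dial_window_mid in the frame of tray2 between -0.046 and 0.046 m and y of dial_window_mid in the frame of tray2 between -0.09 and 0.09 m and z of dial_window_mid in the frame of tray2 between 0.011 and 0.017 m and contact force between the fingers and dial_window below 0.1 N); the robot touches nothing.
It fails at once if the loupe is shifted by more than 15 mm or tipped over (distance of loupe_mid from where it was at the start of the episode above 0.015 m or angle between loupe_mid's own z axis and vertical above 0.3 rad).
It fails at once if the screw jar is shifted by more than 15 mm or tipped over (distance of screw_jar_mid from where it was at the start of the episode above 0.015 m or angle between screw_jar_mid's own z axis and vertical above 0.3 rad).
It fails at once if the hex nut is shifted by more than 15 mm or tipped over (distance of hex_nut_mid from where it was at the start of the episode above 0.015 m or angle between hex_nut_mid's own z axis and vertical above 0.3 rad).
It also fails if it takes over 115 s, if anything falls off the work surface, if the arm or the gripper's body presses on something with over 40 N, if the wrist force passes 120 N, or if a joint passes its speed limit or range.

## Working session

There is one attempt and no reset: what is moved stays moved. The work goes in short steps, Python scripts to look and compute and a tool call to move; the robot and the scene stay as the last step left them, time stands still between calls to the robot, and variables do not carry over. Pictures are saved under pics/ and viewed, about 12 in all and at most 16, crops included, and the job is handed in when it is done.

Besides the shell and the picture viewer there is one more tool, called after ">>>" as name(argument=value, ...), one argument or row to a line, values as JSON. drive_tool: Moves the arm, as the interface text tells. Its arguments: {"type":"object","properties":{"deltas":{"type":"array","items":{"type":"array"}},"force":{"type":"number"}},"required":["deltas"]}

```bash
ls; mkdir -p pics; cat > h.py <<'E'
import numpy as np, cv2
from plant import r
from scipy.spatial.transform import Rotation as R
def snap(name, f):
    st=r.get_state(); s=r.snapshot(name); cv2.imwrite('pics/'+f, s['color'][:,:,::-1])
    s['st']=st; np.save('pics/'+f+'.npy', s, allow_pickle=True); return s
def cam(s):
    # returns world_from_cam
    if 'extrinsics' in s: return np.linalg.inv(np.array(s['extrinsics']))
    T=np.eye(4); T[:3,:3]=R.from_quat(s['st']['eef_rot']).as_matrix(); T[:3,3]=s['st']['tool_pos']
    return T@np.array(s['tool_from_camera'])
def px2w(s,u,v,z):
    f=240/np.tan(np.radians(s['fov_y'])/2); x=(u-s['cx'])/f; y=(v-s['cy'])/f
    rd=np.hypot(x,y); ru=rd
    for _ in range(30): ru=rd/(1+s['k1']*ru*ru)
    k=ru/rd if rd>0 else 1
    W=cam(s); d=W[:3,:3]@np.array([x*k,-y*k,-1]); o=W[:3,3]
    return o+d*(z-o[2])/d[2]
def w2px(s,p):
    f=240/np.tan(np.radians(s['fov_y'])/2)
    c=np.linalg.inv(cam(s))@np.append(p,1); x=c[0]/-c[2]; y=-c[1]/-c[2]; k=1+s['k1']*(x*x+y*y)
    return np.array([s['cx']+f*x*k, s['cy']+f*y*k])
E
python3 - <<'E'
from h import *
for n in ('scene','top'):
    s=snap(n,n+'0.png'); print(n,s['fov_y'],s['k1'],cam(s)[:3,3].round(3), -cam(s)[:3,2].round(2))
st=r.get_state(); print(st['tool_pos'],st['eef_rot'],st['opening'],r.tip_reach, R.from_quat(st['eef_rot']).as_matrix().round(3))
E
```

```text
pics
scene 43.74140030868641 -0.035584670275071686 [ 1.147 -0.451  0.935] [-0.57  0.38 -0.73]
top 46.044725779425086 -0.15514680986401774 [ 0.313 -0.011  1.287] [ 0.14  0.01 -0.99]
[0.27660329 0.55987579 0.24901109] [ 0.16020076  0.68866297 -0.16132424  0.68851545] 1.0053433908885603 0.011 [[-0.001  0.443  0.897]
 [-0.001  0.897 -0.443]
 [-1.    -0.002  0.   ]]
```

View pics/top0.png

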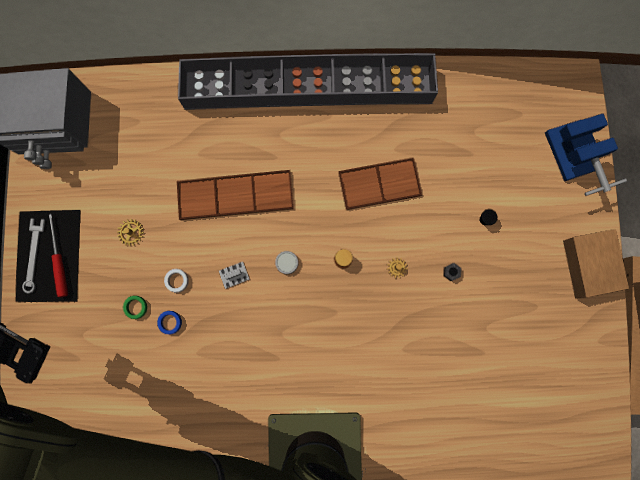

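View pics/scene0.png

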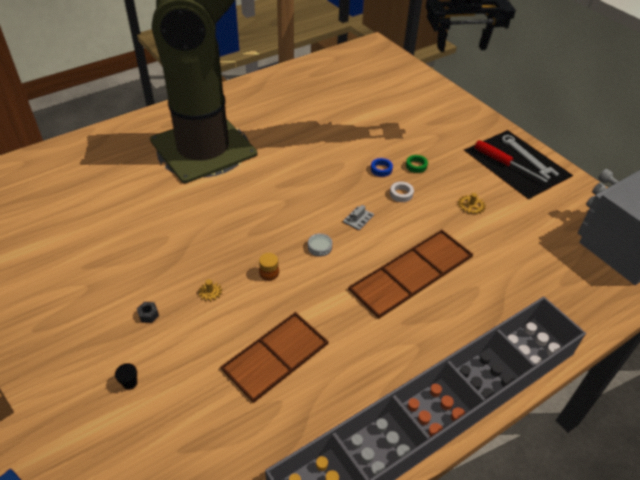

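The top view shows the big wheel at (131,234), ring candidates white (176,281), green (135,307) and blue (170,322), the plate at (234,275), the dial window at (288,263), the jar at (344,258), the small wheel at (398,268), the nut at (453,272) and the loupe at (489,217). Tray3 is at (236,195) and tray2 at (381,184). The pale ring at (176,281) is the tin one, since the others are green and blue. The round grey thing at (288,263) is closed, so it is the dial window. I'll measure and confirm in a crop.

```bash
python3 - <<'E'
from h import *
s=np.load('pics/top0.png.npy',allow_pickle=True).item(); im=s['color'].astype(int); hsv=cv2.cvtColor(s['color'],cv2.COLOR_RGB2HSV)
bgr=cv2.imread('pics/top0.png')
def cont(m,box):
    x0,y0,x1,y1=box; mm=np.zeros(m.shape,np.uint8); mm[y0:y1,x0:x1]=m[y0:y1,x0:x1]*255
    mm=cv2.morphologyEx(mm,cv2.MORPH_CLOSE,np.ones((3,3)))
    c,_=cv2.findContours(mm,cv2.RETR_EXTERNAL,cv2.CHAIN_APPROX_NONE); return max(c,key=cv2.contourArea)
for n,b,L in(('tray3',(165,160,305,230),.268),('tray2',(330,150,432,218),.18)):
    m=(im[:,:,0]<150); c=cont(m,b); rc=cv2.boxPoints(cv2.minAreaRect(c))
    hull=cv2.convexHull(c)
    w=np.array([px2w(s,*p,0.01)[:2] for p in hull[:,0].astype(float)]).astype(np.float32)
    q=cv2.minAreaRect(w*1000); bp=cv2.boxPoints(q); e=[bp[1]-bp[0],bp[2]-bp[1]]; l=max(e,key=np.linalg.norm)
    print(n,np.round(q[0],1),np.round(q[1],1),'long axis deg from y',np.degrees(np.arctan2(-l[0],l[1])).round(1))
gray=(hsv[:,:,1]<70)&(hsv[:,:,2]>90)
for n,b,z in(('ring',(160,265,192,297),.018),('plate',(215,258,254,292),.006),('dial',(272,248,304,280),.018)):
    c=cont(gray,b); w=np.array([px2w(s,*p,z)[:2]*1000 for p in c[:,0].astype(float)],np.float32); print(n,cv2.minAreaRect(w))
for n,p,z in(('big',(131,234),.006),('small',(398,268),.006),('jar',(344,257),.045),('nut',(453,272),.02),('loupe',(489,216),.04)):
    print(n,(px2w(s,*p,z)*1000).round())
crop=bgr[145:345,100:500]; cv2.imwrite('pics/crop0.png',cv2.resize(crop,(800,400),interpolation=cv2.INTER_CUBIC))
E
```

```text
tray3 [599.4 170.9] [ 99.9 275. ] long axis deg from y -175.8
tray2 [ 619.2 -166. ] [ 99.7 186.2] long axis deg from y -170.3
ring ((403.4481201171875, 308.6508483886719), (52.56829071044922, 51.13536071777344), 0.3196598291397095)
plate ((415.681396484375, 175.68740844726562), (44.90677261352539, 59.68708038330078), 20.23110008239746)
dial ((440.801025390625, 54.91527557373047), (49.774208068847656, 49.964908599853516), 89.03195190429688)
big [515. 418.   6.]
small [ 423. -200.    6.]
jar [446. -75.  45.]
nut [ 409. -323.   20.]
loupe [ 533. -408.   40.]
```

View pics/crop0.png

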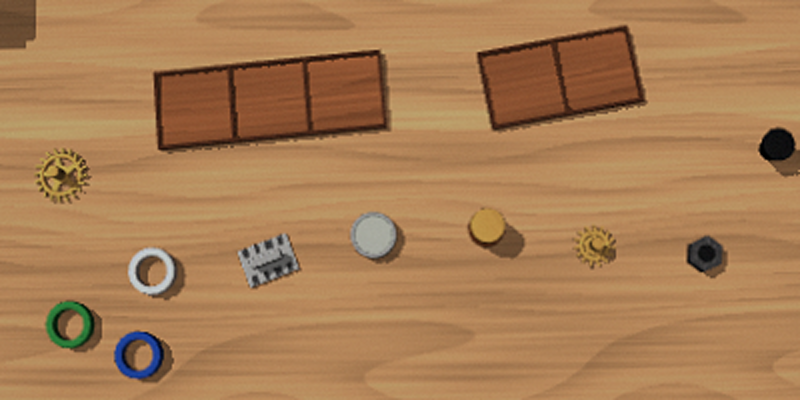

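The crop confirms it: the pale ring at crop (152,271) is the tin one, with green (70,324) and blue (138,354) as look-alikes. The larger wheel is at (62,176), the smaller at (594,246), and the closed pale disc at (374,235) is the dial window.

I'll turn the jaws onto world y, so that tool x is down, y is world y and z is world x, then go above the big wheel.

>>> drive_tool(
  deltas=[
    [[-6.6, 0, 0], [0, 0, 0], 5],
    [[-6.6, 0, 0], [0, 0, 0], 5],
    [[-6.6, 0, 0], [0, 0, 0], 5],
    [[-6.5, 0, 0], [0, 0, 0], 5],
    [[0, 0, 0], [1.2, -1.8, 3.0], 5],
    [[0, 0, 0], [1.2, -1.8, 3.0], 5],
    [[0, 0, 0], [1.2, -1.8, 3.0], 5],
    [[0, 0, 0], [1.2, -1.8, 3.0], 5],
    [[0, 0, 0], [1.2, -1.8, 3.0], 5],
    [[0, 0, 0], [1.2, -1.8, 3.0], 5],
    [[0, 0, 0], [1.2, -1.8, 3.0], 5],
    [[0, 0, 0], [1.2, -1.6, 2.8], 5],
  ],
  force=20,
)

```text
clock: 1.1
tool_pos: [0.5165, 0.4164, 0.1527]
eef_rot: [-0.0, 0.707, -0.001, 0.707]
contact_force: [-0.4, 0.3, -1.6]
opening: 0.568
```

```bash
python3 - <<'E'
from h import *
s=snap('wrist','w1.png'); st=s['st']; print(st['tool_pos'],R.from_quat(st['eef_rot']).as_matrix().round(3),st['contact_force'])
print(cam(s).round(3), s['fov_y'])
print(w2px(s,[.515,.418,.006]))
E
```

```text
[0.51651843 0.41643191 0.1526554 ] [[-0.     0.001  1.   ]
 [-0.001  1.    -0.001]
 [-1.    -0.001 -0.   ]] [-0.43847419  0.25324084 -1.55719176]
[[ 0.    -0.954 -0.298  0.438]
 [ 1.    -0.     0.001  0.416]
 [-0.001 -0.298  0.954  0.287]
 [ 0.     0.     0.     1.   ]] 62.455786710730656
[320.73718684 223.65676776]
```

View pics/w1.png

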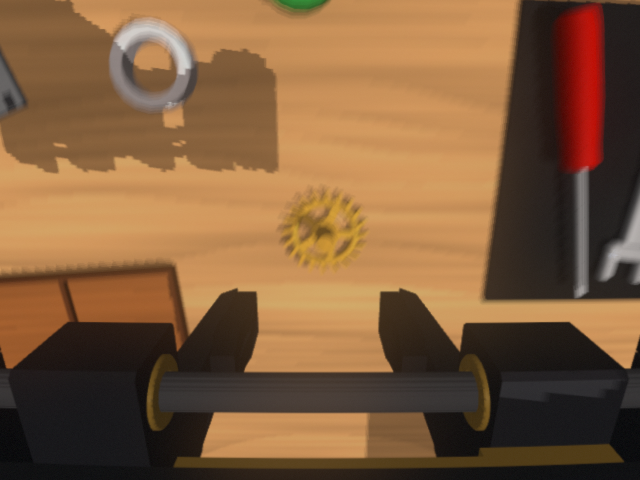

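The wheel is centred at (323,228), so about (0.518, 0.419). Descend and grip the hub.

>>> drive_tool(
  deltas=[
    [[0, 0, 0], [3.0, 0.3, 0.1], 5],
    [[0, 0, 0], [3.5, 0, 0], 5],
    [[0, 0, 0], [3.5, 0, 0], 5],
    [[0, 0, 0], [2.2, 0, 0], 5],
    [[0, 0, 0], [1.0, 0, 0], 5],
    [[0, 0, 0], [0, 0, 0], 0],
    [[0, 0, 0], [0, 0, 0], 0],
    [[0, 0, 0], [0, 0, 0], 0],
    [[0, 0, 0], [0, 0, 0], 0],
    [[0, 0, 0], [0, 0, 0], 0],
    [[0, 0, 0], [0, 0, 0], 0],
    [[0, 0, 0], [0, 0, 0], 0],
  ],
  force=20,
)

```text
clock: 2.15
tool_pos: [0.5162, 0.4218, 0.0225]
eef_rot: [0.0, 0.707, 0.0, 0.707]
contact_force: [0.2, 0.4, 3.4]
opening: 0.154
```

Opening 13.6 mm, so the hub is held. Lift and carry it to the +y bay of tray3.

>>> drive_tool(
  deltas=[
    [[0, 0, 0], [-1.5, 0, 0], 0],
    [[0, 0, 0], [-3.0, 0, 0], 0],
    [[0, 0, 0], [-3.5, 0, 0], 0],
    [[0, 0, 0], [-2, 0, 0], 0],
    [[0, 0, 0], [0, -2.0, 1.0], 0],
    [[0, 0, 0], [0, -3.2, 1.6], 0],
    [[0, 0, 0], [0, -3.2, 1.6], 0],
    [[0, 0, 0], [0, -3.2, 1.6], 0],
    [[0, 0, 0], [0, -3.2, 1.6], 0],
    [[0, 0, 0], [0, -1.2, 0.6], 0],
    [[0, 0, 0], [0, 0, 0], 0],
    [[0, 0, 0], [0, 0, 0], 0],
  ],
)

```text
clock: 3.15
tool_pos: [0.596, 0.261, 0.1223]
eef_rot: [0.001, 0.707, -0.0, 0.707]
contact_force: [-1.3, 1.3, -0.1]
opening: 0.15
```

```bash
python3 - <<'E'
from h import *
s=snap('wrist','w2.png'); st=s['st']; print(st['tool_pos'],st['opening'])
print([w2px(s,[.5966,.261,z]).round() for z in (.005,.01)])
E
```

```text
[0.59603092 0.26100769 0.12233239] 0.14984752351827915
[array([318., 238.]), array([318., 241.])]
```

View pics/w2.png

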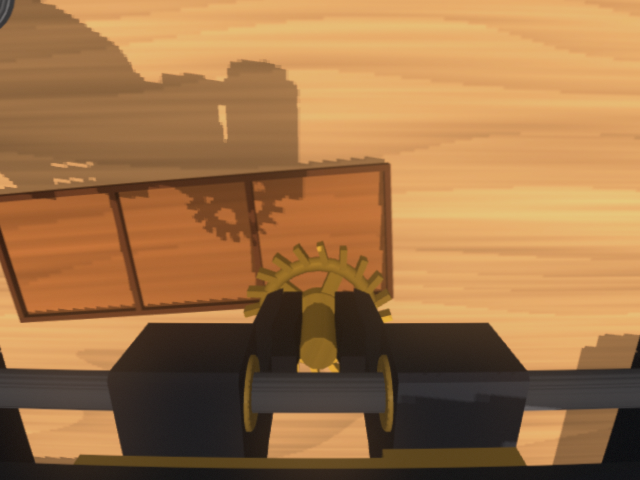

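Bay centre reads about (321,237) against a predicted (318,239), so the tray pose is good. Lower and release.

>>> drive_tool(
  deltas=[
    [[0, 0, 0], [2.0, 0, 0], 0],
    [[0, 0, 0], [3.0, 0, 0], 0],
    [[0, 0, 0], [2.5, 0, 0], 0],
    [[0, 0, 0], [1.2, 0, 0], 0],
    [[0, 0, 0], [0.7, 0, 0], 0],
    [[0, 0, 0], [0, 0, 0], 0],
    [[0, 0, 0], [0, 0, 0], 5],
    [[0, 0, 0], [0, 0, 0], 5],
    [[0, 0, 0], [0, 0, 0], 5],
    [[0, 0, 0], [0, 0, 0], 5],
    [[0, 0, 0], [0, 0, 0], 5],
    [[0, 0, 0], [-2.0, 0, 0], 6],
  ],
)

```text
clock: 4.2
tool_pos: [0.5937, 0.2602, 0.045]
eef_rot: [-0.001, 0.709, -0.001, 0.705]
contact_force: [0.3, 0.2, -0.1]
opening: 0.582
```

>>> drive_tool(
  deltas=[
    [[0, 0, 0], [-3.0, 0, 0], 6],
    [[0, 0, 0], [-3.5, 0, 0], 8.8],
    [[0, 0, 0], [-2.5, 0, -1.0], 8.8],
    [[0, 0, 0], [0, 0.8, -3.0], 8.8],
    [[0, 0, 0], [0, 0.8, -3.0], 8.8],
    [[0, 0, 0], [0, 0.8, -3.0], 8.8],
    [[0, 0, 0], [0, 0.8, -3.0], 8.8],
    [[0, 0, 0], [0, 0.8, -3.0], 8.8],
    [[0, 0, 0], [0, 0.8, -2.2], 8.8],
    [[0, 0, 0], [0, 0, -1], 8.8],
    [[0, 0, 0], [0, 0, 0], 8.8],
    [[0, 0, 0], [0, 0, 0], 8.8],
  ],
)

```text
clock: 5.2
tool_pos: [0.4049, 0.3091, 0.1379]
eef_rot: [-0.0, 0.707, -0.0, 0.708]
contact_force: [0.3, 0.6, 0.2]
opening: 0.996
```

```bash
python3 - <<'E'
from h import *
s=snap('wrist','w3.png'); st=s['st']; print(st['tool_pos'],st['opening'])
print(w2px(s,[.4034,.3087,.018]).round())
hsv=cv2.cvtColor(s['color'],cv2.COLOR_RGB2HSV); m=((hsv[:,:,1]<70)&(hsv[:,:,2]>90)).astype(np.uint8); m[300:]=0
n,l,q,c=cv2.connectedComponentsWithStats(m)
for i in range(1,n):
    if q[i,4]>800: 
        x,y,w,h,a=q[i]; print(q[i], (px2w(s,x+w/2,y+h/2,.018)*1000).round(1))
E
```

```text
[0.40494144 0.30907984 0.13793145] 0.9960441109102307
[318. 234.]
[ 279  193   79   79 3113] [402.4 309.1  18. ]
[  85  204  101   81 3647] [411.  184.3  18. ]
```

View pics/w3.png

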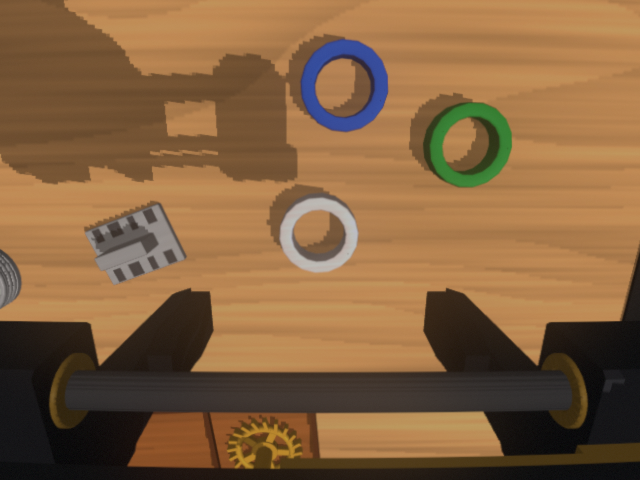

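The picture shows the pale ring at (319,233), with blue (345,85) and green (468,145) clear of the fingers, and the big wheel lying in its bay. Descend with the tips 7 mm above the bench and grip.

>>> drive_tool(
  deltas=[
    [[0, 0, 0], [3.0, 0, -0.2], 8.8],
    [[0, 0, 0], [3.5, 0, 0], 8.8],
    [[0, 0, 0], [3.0, 0, 0], 8.8],
    [[0, 0, 0], [1.6, 0, 0], 8.8],
    [[0, 0, 0], [0.9, 0, 0], 8.8],
    [[0, 0, 0], [0, 0, 0], 4],
    [[0, 0, 0], [0, 0, 0], 4],
    [[0, 0, 0], [0, 0, 0], 4],
    [[0, 0, 0], [0, 0, 0], 4],
    [[0, 0, 0], [0, 0, 0], 4],
    [[0, 0, 0], [0, 0, 0], 4],
    [[0, 0, 0], [0, 0, 0], 4],
  ],
  force=20,
)

```text
clock: 6.25
tool_pos: [0.4024, 0.3098, 0.0186]
eef_rot: [0.0, 0.707, 0.0, 0.708]
contact_force: [0.3, -0.5, 6.8]
opening: 0.595
```

>>> drive_tool(
  deltas=[
    [[0, 0, 0], [-1.5, 0, 0], 4],
    [[0, 0, 0], [-3.0, 0, 0], 4],
    [[0, 0, 0], [-3.5, 0, 0], 4],
    [[0, 0, 0], [-2, -0.7, 1.0], 4],
    [[0, 0, 0], [0, -2.0, 3.0], 4],
    [[0, 0, 0], [0, -2.0, 3.0], 4],
    [[0, 0, 0], [0, -2.0, 3.0], 4],
    [[0, 0, 0], [0, -2.0, 3.0], 4],
    [[0, 0, 0], [0, -2.0, 3.0], 4],
    [[0, 0, 0], [0, -2.0, 3.0], 4],
    [[0, 0, 0], [0, -1.0, 1.1], 4],
    [[0, 0, 0], [0, 0, 0], 4],
  ],
)

```text
clock: 7.25
tool_pos: [0.6065, 0.1669, 0.1173]
eef_rot: [0.002, 0.706, -0.004, 0.708]
contact_force: [-0.3, -1.0, -0.6]
opening: 0.596
```

>>> drive_tool(
  deltas=[
    [[0, 0, 0], [0, 0, 0], 4],
    [[0, 0, 0], [0, 0, 0], 4],
    [[0, 0, 0], [2.0, 0, 0], 4],
    [[0, 0, 0], [3.0, 0, 0], 4],
    [[0, 0, 0], [2.5, 0, 0], 4],
    [[0, 0, 0], [1.2, 0, 0], 4],
    [[0, 0, 0], [0.7, 0, 0], 4],
    [[0, 0, 0], [0, 0, 0], 4],
    [[0, 0, 0], [0, 0, 0], 4],
  ],
)

```text
clock: 8.0
tool_pos: [0.6027, 0.1738, 0.0244]
eef_rot: [-0.0, 0.707, 0.001, 0.707]
contact_force: [-0.1, -0.1, -0.5]
opening: 0.595
```

>>> drive_tool(
  deltas=[
    [[0, 0, 0], [0, 0, 0], 7],
    [[0, 0, 0], [0, 0, 0], 7],
    [[0, 0, 0], [0, 0, 0], 7],
    [[0, 0, 0], [0, 0, 0], 7],
    [[0, 0, 0], [-2.0, 0, 0], 7],
    [[0, 0, 0], [-3.5, 0, 0], 6],
    [[0, 0, 0], [-4.0, 0, 0], 5],
    [[0, 0, 0], [-1.6, 0, -2.7], 5],
    [[0, 0, 0], [0, 0, -4.0], 5],
    [[0, 0, 0], [0, 0, -4.0], 5],
    [[0, 0, 0], [0, 0, -4.0], 5],
    [[0, 0, 0], [0, 0, -4.0], 5],
  ],
)

```text
clock: 9.0
tool_pos: [0.4144, 0.1722, 0.1354]
eef_rot: [0.001, 0.707, 0.0, 0.707]
contact_force: [-0.1, 0.9, -0.2]
opening: 0.566
```

>>> drive_tool(
  deltas=[
    [[7, 0, 0], [0, 0, 0], 5],
    [[7, 0, 0], [0, 0, 0], 5],
    [[7, 0, 0], [0, 0, 0], 5],
    [[7, 0, 0], [0, 0, 0], 5],
    [[7, 0, 0], [0, 0, 0], 5],
    [[7, 0, 0], [0, 0, 0], 5],
    [[7, 0, 0], [0, 0, 0], 5],
    [[7, 0, 0], [0, 0, 0], 5],
    [[7, 0, 0], [0, 0, 0], 5],
    [[7, 0, 0], [0, 0, 0], 5],
    [[0, 0, 0], [0, 0, 0], 5],
    [[0, 0, 0], [0, 0, 0], 5],
  ],
)

```text
clock: 10.0
tool_pos: [0.416, 0.1726, 0.1349]
eef_rot: [0.405, 0.58, -0.404, 0.58]
contact_force: [-0.1, -0.7, 1.4]
opening: 0.569
```

```bash
python3 - <<'E'
from h import *
s=snap('wrist','w4.png'); st=s['st']; print(st['tool_pos'],st['opening'],R.from_quat(st['eef_rot']).as_matrix().round(3))
hsv=cv2.cvtColor(s['color'],cv2.COLOR_RGB2HSV); m=((hsv[:,:,1]<70)&(hsv[:,:,2]>60)).astype(np.uint8); m[300:]=0
m=cv2.morphologyEx(m,cv2.MORPH_CLOSE,np.ones((9,9)))
c,_=cv2.findContours(m,cv2.RETR_EXTERNAL,cv2.CHAIN_APPROX_NONE)
for k in c:
    if cv2.contourArea(k)>1500:
        w=np.array([px2w(s,*p,.006)[:2]*1000 for p in k[:,0].astype(float)],np.float32); print(cv2.minAreaRect(k),cv2.minAreaRect(w))
E
```

```text
[0.41600059 0.17262292 0.13488823] 0.5690732924091976 [[ 0.     0.938  0.346]
 [ 0.     0.346 -0.938]
 [-1.     0.001 -0.   ]]
((322.0, 223.5), (83.0, 64.0), 90.0) ((415.84027099609375, 177.4673309326172), (43.46818542480469, 59.26680374145508), 20.236488342285156)
```

View pics/w4.png

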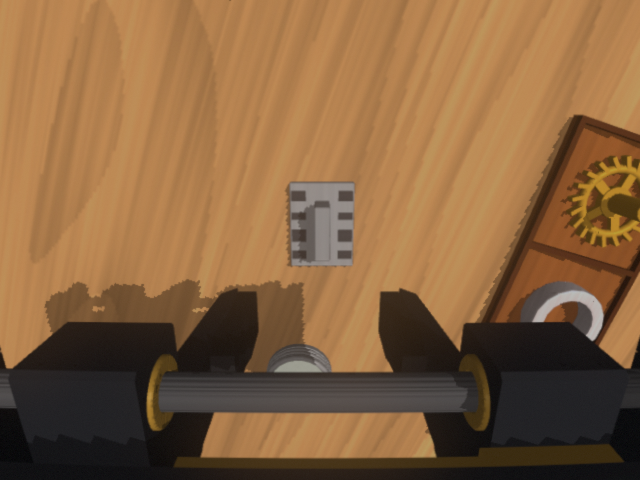

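The plate at (322,223) is square to the jaws and offset by +0.15 cm (tool y) and -0.45 cm (tool z). The ring and wheel lie in their bays. Descend and grip the rib.

>>> drive_tool(
  deltas=[
    [[0, 0, 0], [2.5, 0.1, -0.4], 5],
    [[0, 0, 0], [3.5, 0, 0], 5],
    [[0, 0, 0], [3.0, 0, 0], 5],
    [[0, 0, 0], [1.6, 0, 0], 5],
    [[0, 0, 0], [0.8, 0, 0], 5],
    [[0, 0, 0], [0, 0, 0], 0],
    [[0, 0, 0], [0, 0, 0], 0],
    [[0, 0, 0], [0, 0, 0], 0],
    [[0, 0, 0], [0, 0, 0], 0],
    [[0, 0, 0], [0, 0, 0], 0],
    [[0, 0, 0], [0, 0, 0], 0],
    [[0, 0, 0], [0, 0, 0], 0],
  ],
  force=20,
)

```text
clock: 11.05
tool_pos: [0.4212, 0.1789, 0.0266]
eef_rot: [0.401, 0.582, -0.409, 0.577]
contact_force: [-1.9, -0.6, 5.1]
opening: 0.111
```

>>> drive_tool(
  deltas=[
    [[0, 0, 0], [-1.5, 0, 0], 0],
    [[0, 0, 0], [-3.0, 0, 0], 0],
    [[0, 0, 0], [-3.5, 0, 0], 0],
    [[0, 0, 0], [-2, 0, 0], 0],
    [[-7, 0, 0], [0, 0, 0], 0],
    [[-7, 0, 0], [0, 0, 0], 0],
    [[-7, 0, 0], [0, 0, 0], 0],
    [[-7, 0, 0], [0, 0, 0], 0],
    [[-7, 0, 0], [0, 0, 0], 0],
    [[-7, 0, 0], [0, 0, 0], 0],
    [[-7, 0, 0], [0, 0, 0], 0],
    [[-7, 0, 0], [0, 0, 0], 0],
  ],
)

```text
clock: 12.05
tool_pos: [0.423, 0.1796, 0.1261]
eef_rot: [0.082, 0.706, -0.086, 0.698]
contact_force: [1.0, -0.4, -1.0]
opening: 0.109
```

>>> drive_tool(
  deltas=[
    [[-7, 0, 0], [0, 0, 0], 0],
    [[-7, 0, 0], [0, 0, 0], 0],
    [[0, 0, 0], [0, 0, 0], 0],
    [[0, 0, 0], [0, 0, 0], 0],
  ],
)

```text
clock: 12.38
tool_pos: [0.4229, 0.1796, 0.1261]
eef_rot: [-0.0, 0.711, -0.003, 0.703]
contact_force: [-0.5, -0.7, -2.0]
opening: 0.112
```

>>> drive_tool(
  deltas=[
    [[0, 0, 0], [0, -0.6, 1.2], 0],
    [[0, 0, 0], [0, -1.6, 3.2], 0],
    [[0, 0, 0], [0, -1.6, 3.2], 0],
    [[0, 0, 0], [0, -1.6, 3.2], 0],
    [[0, 0, 0], [0, -1.6, 3.2], 0],
    [[0, 0, 0], [0, -1.6, 3.2], 0],
    [[0, 0, 0], [0, -0.8, 1.4], 0],
    [[0, 0, 0], [0, 0, 0], 0],
    [[0, 0, 0], [0, 0, 0], 0],
    [[0, 0, 0], [0, 0, 0], 0],
  ],
)

```text
clock: 13.22
tool_pos: [0.6074, 0.0868, 0.1241]
eef_rot: [-0.002, 0.712, -0.001, 0.702]
contact_force: [-0.7, -0.0, -2.2]
opening: 0.116
```

```bash
python3 - <<'E'
from h import *
s=snap('wrist','w5.png'); st=s['st']; print(st['tool_pos'],st['opening'],R.from_quat(st['eef_rot']).as_matrix().round(3),st['q'].round(3) if hasattr(st['q'],'round') else st['q'])
print(w2px(s,[.6094,.085,.005]))
E
```

```text
[0.60742046 0.08680358 0.12405608] 0.11572019375466341 [[-0.014 -0.001  1.   ]
 [-0.004  1.     0.   ]
 [-1.    -0.004 -0.014]] [ 0.071  0.888 -0.53   1.678  0.606  0.761  0.817]
[316.47801379 241.83516588]
```

View pics/w5.png

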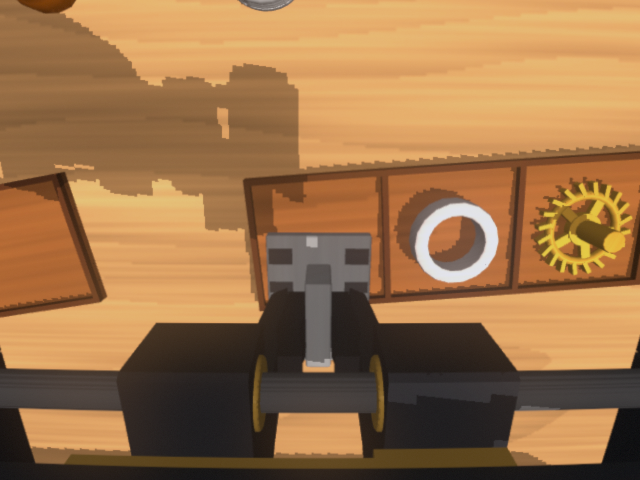

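Plate held and centred over the -y bay, whose centre is about (318,241). The ring and wheel lie well inside theirs. Lower and release.

>>> drive_tool(
  deltas=[
    [[0, 0, 0], [2.0, -0.1, 0.2], 0],
    [[0, 0, 0], [3.0, 0, 0.1], 0],
    [[0, 0, 0], [2.5, 0, 0.1], 0],
    [[0, 0, 0], [1.1, 0, 0], 0],
    [[0, 0, 0], [0.6, 0, 0], 0],
    [[0, 0, 0], [0, 0, 0], 0],
    [[0, 0, 0], [0, 0, 0], 0],
  ],
)

```text
clock: 13.85
tool_pos: [0.612, 0.0853, 0.0332]
eef_rot: [-0.002, 0.711, -0.001, 0.703]
contact_force: [0.4, -0.0, -1.2]
opening: 0.115
```

>>> drive_tool(
  deltas=[
    [[0, 0, 0], [0.1, 0, 0], 0],
    [[0, 0, 0], [0, 0, 0], 3.5],
    [[0, 0, 0], [0, 0, 0], 3.5],
    [[0, 0, 0], [0, 0, 0], 3.5],
    [[0, 0, 0], [-2.0, 0, 0], 3.5],
    [[0, 0, 0], [-3.5, 0, 0], 8.8],
    [[0, -0.8, 0], [-3.5, 0, -0.8], 8.8],
    [[0, 0, 0], [-1.5, -0.7, -3.3], 8.8],
    [[0, 0, 0], [0, -0.7, -3.3], 8.8],
    [[0, 0, 0], [0, -0.7, -3.3], 8.8],
    [[0, 0, 0], [0, -0.7, -3.3], 8.8],
    [[0, 0, 0], [0, -0.2, -2.5], 8.8],
  ],
)

```text
clock: 14.85
tool_pos: [0.445, 0.0531, 0.1369]
eef_rot: [-0.002, 0.707, -0.002, 0.707]
contact_force: [0.2, 0.1, -0.9]
opening: 0.902
```

>>> drive_tool(
  deltas=[
    [[0, 0, 0], [0, 0, 0], 8.8],
    [[0, 0, 0], [0, 0, 0], 8.8],
  ],
)

```text
clock: 15.02
tool_pos: [0.4472, 0.0546, 0.1368]
eef_rot: [-0.002, 0.706, -0.001, 0.708]
contact_force: [1.4, -0.7, -0.1]
opening: 1.0
```

```bash
python3 - <<'E'
from h import *
s=snap('wrist','w6.png'); st=s['st']; print(st['tool_pos'],st['opening'],R.from_quat(st['eef_rot']).as_matrix().round(3),np.round(st['q'],3))
print(w2px(s,[.4408,.0549,.018]))
E
```

```text
[0.44722961 0.05463685 0.13678272] 1.0001809779643789 [[ 0.002 -0.001  1.   ]
 [-0.005  1.     0.001]
 [-1.    -0.006  0.002]] [ 0.032  0.704 -0.415  2.175  0.744  0.405  0.578]
[319.78363061 227.18956845]
```

View pics/w6.png

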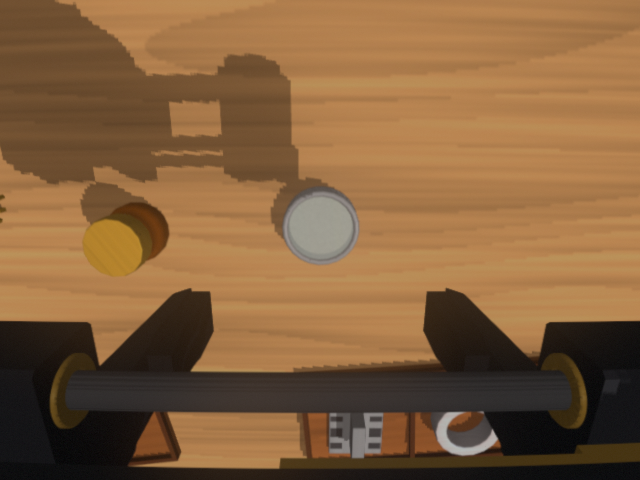

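The dial window is at (321,227), as predicted, and the jar at (117,247) is clear of the fingers by about 5 cm. Descend.

>>> drive_tool(
  deltas=[
    [[0, 0, 0], [2.5, 0, -0.6], 8.8],
    [[0, 0, 0], [3.5, 0, 0], 8.8],
    [[0, 0, 0], [3.0, 0, 0], 8.8],
    [[0, 0, 0], [1.5, 0, 0], 8.8],
    [[0, 0, 0], [0.7, 0, 0], 8.8],
    [[0, 0, 0], [0.6, 0, 0], 8.8],
    [[0, 0, 0], [0, 0, 0], 8.8],
    [[0, 0, 0], [0, 0, 0], 8.8],
  ],
)

```text
clock: 15.73
tool_pos: [0.4446, 0.0542, 0.0319]
eef_rot: [-0.003, 0.706, -0.002, 0.708]
contact_force: [-0.1, -0.8, 0.3]
opening: 0.994
```

```bash
python3 - <<'E'
from h import *
st=r.get_state(); print(st['tool_pos'],R.from_quat(st['eef_rot']).as_matrix().round(3),np.round(st['q'],3),st['contact_force'])
E
```

```text
[0.44460138 0.05415647 0.03194597] [[ 0.003 -0.001  1.   ]
 [-0.006  1.     0.001]
 [-1.    -0.006  0.003]] [-0.195  0.91  -0.054  2.231  1.567  0.05  -0.224] [-0.10388566 -0.81215193  0.30013188]
```

Joint 6 is at its limit (0.05), a wrist singularity near the base. I'll tilt the tool a few degrees about the jaw axis with the tips inward, which leaves the grasp unaffected, and place the part with the same tilt.

>>> drive_tool(
  deltas=[
    [[0, 1.2, 0], [-0.7, 0, 0], 8.8],
    [[0, 1.2, 0], [-0.7, 0, 0], 8.8],
    [[0, 1.3, 0], [0, 0, 0], 8.8],
    [[0, 1.3, 0], [0, 0, 0], 8.8],
    [[0, 0, 0], [0.7, 0, 0], 8.8],
    [[0, 0, 0], [0.7, 0, -0.2], 8.8],
    [[0, 0, 0], [0.5, 0, 0], 8.8],
    [[0, 0, 0], [0.4, 0, 0], 8.8],
    [[0, 0, 0], [0, 0, 0], 8.8],
    [[0, 0, 0], [0, 0, 0], 8.8],
  ],
)

```text
clock: 16.57
tool_pos: [0.4441, 0.0525, 0.0169]
eef_rot: [-0.004, 0.726, -0.004, 0.687]
contact_force: [-0.7, 0.6, 0.3]
opening: 0.994
```

```bash
python3 - <<'E'
from h import *
st=r.get_state(); print(st['tool_pos'],R.from_quat(st['eef_rot']).as_matrix().round(3),np.round(st['q'],3),st['contact_force'])
E
```

```text
[0.44408838 0.05252345 0.01685996] [[-0.055  0.     0.998]
 [-0.011  1.    -0.001]
 [-0.998 -0.011 -0.055]] [-0.062  0.951 -0.257  2.172  1.158  0.227  0.196] [-0.69935077  0.63953842  0.27928837]
```

>>> drive_tool(
  deltas=[
    [[0, 0, 0], [-0.2, 0.2, -0.3], 8.8],
    [[0, 0, 0], [0, 0, 0], 8.8],
    [[0, 0, 0], [0, 0, 0], 4],
    [[0, 0, 0], [0, 0, 0], 4],
    [[0, 0, 0], [0, 0, 0], 4],
    [[0, 0, 0], [0, 0, 0], 4],
    [[0, 0, 0], [0, 0, 0], 4],
    [[0, 0, 0], [0, 0, 0], 4],
    [[0, 0, 0], [0, 0, 0], 4],
  ],
  force=20,
)

```text
clock: 17.32
tool_pos: [0.4411, 0.0545, 0.019]
eef_rot: [-0.003, 0.726, -0.004, 0.687]
contact_force: [0.2, -0.1, 0.3]
opening: 0.584
```

>>> drive_tool(
  deltas=[
    [[0, 0, 0], [-1.5, 0, 0], 4],
    [[0, 0, 0], [-3.0, 0, 0], 4],
    [[0, 0, 0], [-3.5, 0, 0], 4],
    [[0, 0, 0], [-2, 0, 0], 4],
    [[0, 0, 0], [-0.1, -1.5, 1.4], 4],
    [[0, 0, 0], [-0.1, -2.5, 2.4], 4],
    [[0, 0, 0], [-0.1, -2.5, 2.4], 4],
    [[0, 0, 0], [-0.1, -2.5, 2.4], 4],
    [[0, 0, 0], [-0.1, -2.5, 2.4], 4],
    [[0, 0, 0], [-0.1, -2.5, 2.4], 4],
    [[0, 0, 0], [-0.1, -2.5, 2.4], 4],
    [[0, 0, 0], [-0.1, -1.0, 1.0], 4],
  ],
)

```text
clock: 18.32
tool_pos: [0.6166, -0.1255, 0.1186]
eef_rot: [-0.002, 0.726, -0.007, 0.688]
contact_force: [0.6, -0.3, -1.0]
opening: 0.579
```

>>> drive_tool(
  deltas=[
    [[0, 0, 0], [0, 0, 0], 4],
    [[0, 0, 0], [0, 0, 0], 4],
  ],
)

```text
clock: 18.48
tool_pos: [0.6139, -0.1199, 0.1188]
eef_rot: [-0.003, 0.727, -0.004, 0.687]
contact_force: [0.1, 0.5, -0.5]
opening: 0.578
```

```bash
python3 - <<'E'
from h import *
s=snap('wrist','w7.png'); st=s['st']; print(st['tool_pos'],st['opening'],R.from_quat(st['eef_rot']).as_matrix().round(3),np.round(st['q'],3))
print(w2px(s,[.6146,-.1206,.005]))
E
```

```text
[ 0.6139431  -0.11988126  0.11877759] 0.5782413786304547 [[-0.056  0.002  0.998]
 [-0.01   1.    -0.003]
 [-0.998 -0.01  -0.056]] [ 0.46   0.956 -0.677  1.597  0.717  0.915  1.072]
[319.04407216 249.31271449]
```

View pics/w7.png

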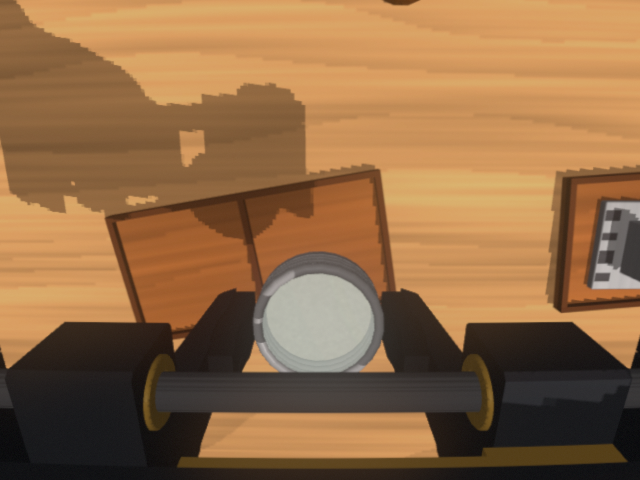

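Bay centre about (320,245) against a predicted (319,249). Lower the dial window.

>>> drive_tool(
  deltas=[
    [[0, 0, 0], [2.0, 0, 0.1], 4],
    [[0, 0, 0], [3.0, 0, 0.1], 4],
    [[0, 0, 0], [2.5, 0, 0.1], 4],
    [[0, 0, 0], [1.2, 0, 0.1], 4],
    [[0, 0, 0], [0.6, 0, 0], 4],
    [[0, 0, 0], [0, 0, 0], 4],
    [[0, 0, 0], [0, 0, 0], 4],
  ],
)

```text
clock: 19.12
tool_pos: [0.614, -0.1197, 0.0273]
eef_rot: [-0.004, 0.726, -0.004, 0.688]
contact_force: [0.3, -0.5, 0.5]
opening: 0.584
```

>>> drive_tool(
  deltas=[
    [[0, 0, 0], [0.2, 0, 0], 4],
    [[0, 0, 0], [0, 0, 0], 4],
    [[0, 0, 0], [0, 0, 0], 7],
    [[0, 0, 0], [0, 0, 0], 7],
    [[0, 0, 0], [0, 0, 0], 7],
    [[0, 0, 0], [0, 0, 0], 7],
    [[0, 0, 0], [-2.0, 0, 0], 7],
    [[0, 0, 0], [-4.0, 0, 0], 6],
    [[0, 0, 0], [-4.0, 0, 0], 5],
  ],
)

```text
clock: 19.87
tool_pos: [0.6176, -0.1196, 0.1241]
eef_rot: [-0.003, 0.728, -0.004, 0.686]
contact_force: [1.1, -0.7, 0.0]
opening: 0.665
```

>>> drive_tool(
  deltas=[
    [[0, 0, 0], [0, -0.7, -1.7], 5],
    [[0, 0, 0], [0, -1.3, -3.3], 5],
    [[0, 0, 0], [0, -1.3, -3.3], 5],
    [[0, 0, 0], [0, -1.3, -3.3], 5],
    [[0, 0, 0], [0.1, -1.3, -3.3], 5],
    [[0, 0, 0], [0.1, -1.3, -3.3], 5],
    [[0, 0, 0], [0, -0.8, -1.4], 5],
    [[0, 0, 0], [0, 0, 0], 5],
    [[0, 0, 0], [0, 0, 0], 5],
    [[0, 0, 0], [0, 0, 0], 5],
  ],
)

```text
clock: 20.7
tool_pos: [0.4249, -0.1988, 0.1342]
eef_rot: [-0.003, 0.725, -0.004, 0.688]
contact_force: [-0.5, -0.5, 0.6]
opening: 0.568
```

```bash
python3 - <<'E'
from h import *
s=snap('wrist','w8.png'); st=s['st']; print(st['tool_pos'],st['opening'],R.from_quat(st['eef_rot']).as_matrix().round(3),np.round(st['q'],3))
print(w2px(s,[.423,-.2,.006]))
hsv=cv2.cvtColor(s['color'],cv2.COLOR_RGB2HSV); im=s['color'].astype(int)
m=((hsv[:,:,0]>18)&(hsv[:,:,0]<32)&(hsv[:,:,1]>150)).astype(np.uint8); m[300:]=0
n,l,q,c=cv2.connectedComponentsWithStats(cv2.morphologyEx(m,cv2.MORPH_CLOSE,np.ones((5,5))))
for i in range(1,n):
    if q[i,4]>400: x,y,w,h,a=q[i]; print(q[i],(px2w(s,x+w/2,y+h/2,.006)*1000).round(1))
E
```

```text
[ 0.42485498 -0.19875241  0.13417281] 0.5675110134092864 [[-0.052  0.     0.999]
 [-0.01   1.    -0.001]
 [-0.999 -0.01  -0.052]] [ 0.713  0.777 -0.644  2.077  0.842  0.63   1.033]
[318.42039241 239.46913183]
[ 291  209   67   65 2219] [ 424.4 -195.8    6. ]
[ 484  258   67   42 2247] [451.9 -57.2   6. ]
```

View pics/w8.png

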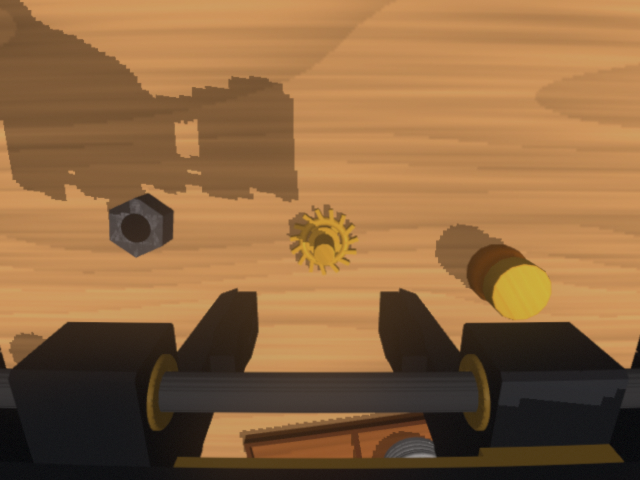

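The wheel is at (324,241), about (0.424, -0.196). The nut (141,225) and jar (510,285) are clear. Descend and grip.

>>> drive_tool(
  deltas=[
    [[0, 0, 0], [2.5, 0.2, 0.1], 5],
    [[0, 0, 0], [3.5, 0.1, 0.2], 5],
    [[0, 0, 0], [3.0, 0, 0.2], 5],
    [[0, 0, 0], [1.5, 0, 0.1], 5],
    [[0, 0, 0], [0.8, 0, 0], 5],
    [[0, 0, 0], [0, 0, 0], 5],
    [[0, 0, 0], [0, 0, 0], 0],
    [[0, 0, 0], [0, 0, 0], 0],
    [[0, 0, 0], [0, 0, 0], 0],
    [[0, 0, 0], [0, 0, 0], 0],
    [[0, 0, 0], [0, 0, 0], 0],
    [[0, 0, 0], [0, 0, 0], 0],
  ],
  force=20,
)

```text
clock: 21.75
tool_pos: [0.4231, -0.1976, 0.0211]
eef_rot: [-0.003, 0.726, -0.004, 0.688]
contact_force: [0.1, 0.9, 4.0]
opening: 0.149
```

>>> drive_tool(
  deltas=[
    [[0, 0, 0], [-1.5, 0, 0], 0],
    [[0, 0, 0], [-3.0, 0, 0], 0],
    [[0, 0, 0], [-3.5, 0, 0], 0],
    [[0, 0, 0], [-2, 0, 0], 0],
    [[0, 0, 0], [-0.1, 0, 1.5], 0],
    [[0, 0, 0], [-0.2, -0.2, 3.3], 0],
    [[0, 0, 0], [-0.2, -0.2, 3.3], 0],
    [[0, 0, 0], [-0.2, -0.2, 3.3], 0],
    [[0, 0, 0], [-0.2, -0.2, 3.3], 0],
    [[0, 0, 0], [-0.2, -0.1, 3.3], 0],
    [[0, 0, 0], [0, 0, 2.0], 0],
    [[0, 0, 0], [0, 0, 0], 0],
  ],
)

```text
clock: 22.75
tool_pos: [0.6326, -0.2045, 0.1204]
eef_rot: [-0.003, 0.725, -0.004, 0.689]
contact_force: [0.2, 0.9, -1.1]
opening: 0.148
```

>>> drive_tool(
  deltas=[
    [[0, 0, 0], [0, 0, 0], 0],
    [[0, 0, 0], [0, 0, 0], 0],
  ],
)

```text
clock: 22.92
tool_pos: [0.6272, -0.2058, 0.1202]
eef_rot: [-0.004, 0.727, -0.004, 0.687]
contact_force: [-0.1, -0.3, -1.0]
opening: 0.152
```

```bash
python3 - <<'E'
from h import *
s=snap('wrist','w9.png'); st=s['st']; print(st['tool_pos'],st['opening'],R.from_quat(st['eef_rot']).as_matrix().round(3),np.round(st['q'],3))
print(w2px(s,[.6294,-.207,.005]))
E
```

```text
[ 0.62717563 -0.20576275  0.12015667] 0.1517741295362278 [[-0.057  0.     0.998]
 [-0.011  1.    -0.001]
 [-0.998 -0.011 -0.057]] [ 0.568  0.991 -0.681  1.482  0.708  0.986  1.244]
[318.40918716 251.16655987]
```

View pics/w9.png

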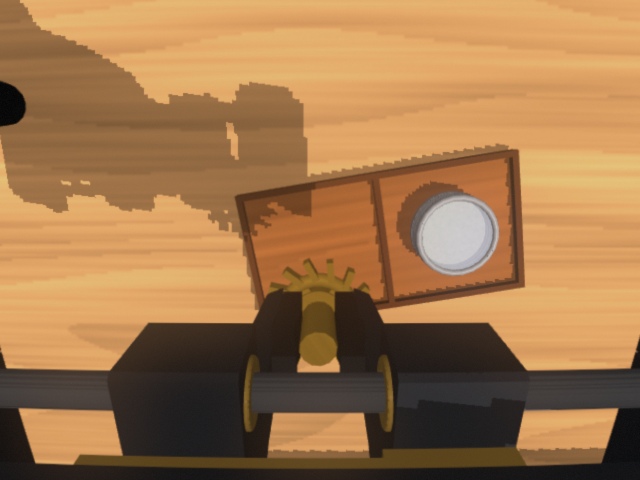

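The dial window lies inside its bay, and the wheel is over the other bay, centred about (316,250). Lower it.

>>> drive_tool(
  deltas=[
    [[0, 0, 0], [2.0, 0, 0.2], 0],
    [[0, 0, 0], [3.0, 0, 0.2], 0],
    [[0, 0, 0], [2.5, 0, 0.2], 0],
    [[0, 0, 0], [1.2, 0, 0.1], 0],
    [[0, 0, 0], [0.7, 0, 0], 0],
    [[0, 0, 0], [0, 0, 0], 0],
    [[0, 0, 0], [0, 0, 0], 0],
  ],
)

```text
clock: 23.55
tool_pos: [0.6306, -0.2067, 0.0273]
eef_rot: [-0.003, 0.726, -0.004, 0.688]
contact_force: [0.4, 0.3, -0.6]
opening: 0.152
```

>>> drive_tool(
  deltas=[
    [[0, 0, 0], [0.1, 0, 0], 0],
    [[0, 0, 0], [0, 0, 0], 0],
    [[0, 0, 0], [0, 0, 0], 4],
    [[0, 0, 0], [0, 0, 0], 4],
    [[0, 0, 0], [0, 0, 0], 4],
    [[0, 0, 0], [0, 0, 0], 4],
    [[0, 0, 0], [-2.0, 0, 0], 4],
    [[0, 0, 0], [-4.0, 0, 0], 4],
    [[0, 0, 0], [-4.0, 0, 0], 4],
    [[0, 0, 0], [-3.5, 0, -1.5], 4],
    [[0, 0, 0], [-2, 0, -3.5], 4],
    [[0, 0, 0], [-2, 0, -3.5], 4],
  ],
)

```text
clock: 24.55
tool_pos: [0.5556, -0.2038, 0.2067]
eef_rot: [-0.004, 0.725, -0.004, 0.689]
contact_force: [0.2, -0.9, 0.2]
opening: 0.453
```

>>> drive_tool(
  deltas=[
    [[0, 0, 0], [0, -2.0, -3.5], 4],
    [[0, 0, 0], [0, -2, -3.5], 4],
    [[0, 0, 0], [0, -3, -2.5], 4],
    [[0, 0, 0], [0, -3, 0], 4],
    [[0, 0, 0], [0, -3, 0], 4],
    [[0, 0, 0], [0, 0, 0], 4],
    [[0, 0, 0], [0, 0, 0], 4],
  ],
)

```text
clock: 25.13
tool_pos: [0.4595, -0.3363, 0.2112]
eef_rot: [-0.002, 0.726, -0.006, 0.687]
contact_force: [1.5, 0.7, -0.1]
opening: 0.459
```

```bash
python3 - <<'E'
from h import *
for n in('top','scene'): s=snap(n,n+'9.png')
a=cv2.imread('pics/top9.png')[130:310,110:510]; b=cv2.imread('pics/scene9.png')[200:400,180:500]
a=cv2.resize(a,(660,297),interpolation=cv2.INTER_CUBIC); b=cv2.resize(b,(480,300),interpolation=cv2.INTER_CUBIC); b=cv2.copyMakeBorder(b,0,0,0,180,cv2.BORDER_CONSTANT)
cv2.imwrite('pics/fin.png',np.vstack([a,b]))
print(r.get_state()['tool_pos'],r.get_state()['qd'])
E
```

```text
[ 0.46051377 -0.33326169  0.21145836] [-0.01715898 -0.0045924  -0.00915271  0.00999352 -0.00040661  0.00019277
 -0.00076516]
```

View pics/fin.png

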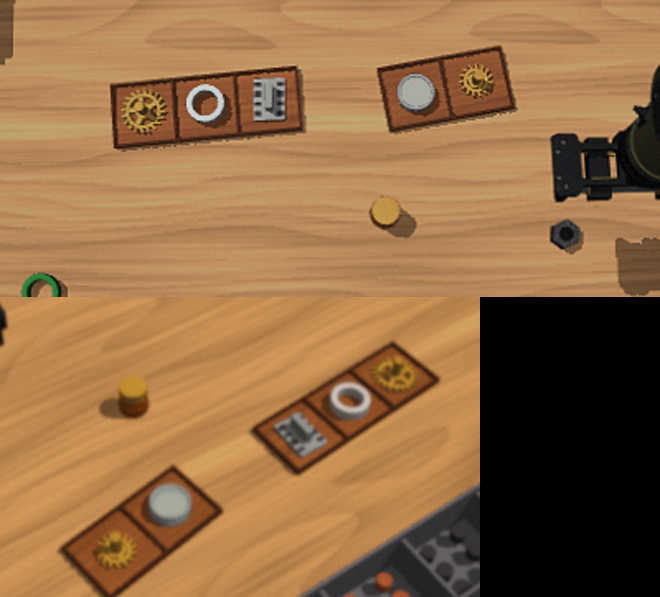

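The top and scene crops show all five parts flat, each inside its own bay. The jar (385,211) and nut (566,234) look untouched. Hand in.

```bash
python3 -c "
from plant import r
print(r.finish_job())"
```

```text
the job is handed in; nothing more can be done
None
```

Both kits are made up and the job is handed in; it used about 25 s of the 115 s allowed.

- **Three-bay tray:** the larger wheel, the pale tin ring and the gauge plate, each in its own bay.
- **Two-bay tray:** the dial window and the smaller wheel, each in its own bay.

**Last checks:** the final top and scene pictures, judged by eye, show all five parts lying flat, inside their bays and released. I did not measure their final heights or tilts. The screw jar and hex nut look untouched. The loupe was outside the final crops, so I did not check it, but the gripper stayed at least 20 cm above the bench on its side of the table.

**What did not go to plan:**
- Joint 6 hit its limit close to the base during the dial window pick-up. I tilted the tool about 3° around the jaw axis for that part and for the smaller wheel, and placed both at the same tilt.
- The gauge plate pick-up stopped about 6 mm higher and 5 mm off the commanded point, probably from the same limit. The rib was still held firmly, and the plate lies inside its bay.

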